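Raise the inspection lamp beside the tripped breaker and hold it up

ROBOT

A 6-joint arm with a two-finger parallel gripper is mounted at the origin on the work surface. World frame = base frame: x ahead of the robot, y to its left, z up, the work surface at z = 0. Lengths are in mm, angles in rad, forces in N, time in s.
With the tool pointing down it reaches from about 275 to 750 mm from the base axis. Payload 10.2 kg.
Tool frame: the origin (TCP) lies midway between the tips of the shut fingers; the grasp point (between the pads) lies 19 mm behind it; z points along the fingers, y is the line along which they close (so a half turn about z gives the same grasp; the last joint's range is limited). The gripper opens to 85 mm and grips with 20 to 120 N. Pads are 22 mm wide; open, the fingers measure 114 mm over their backs; the gripper's body (76 mm by 85 mm) begins 54 mm behind the grasp point. The pads swing forward as they close: fully open they stand 13 mm farther back than shut.
Start: joints at [-1.532, 0.313, 1.498, -0, 1.331, -0.223], TCP at [135.867, -507.121, 231.294] pointing down, gripper open.
Joint ranges: [-2.94, 2.94], [-0.97, 2.17], [0.19, 2.56], [-1.23, 4.37], [0.02, 3.11], [-2.88, 2.88]. Speed limits (rad/s): [2.39, 2.39, 3.01, 3.14, 3.14, 3.14].

INTERFACE

Orientations are given as a unit quaternion [w, x, y, z].
In Python, from rig import ctrl gives the robot as it stands.
- The arm moves only by the tool send_rows, never from a script. Its argument "targets" is a list of rows, each a list of 7 numbers: the closure, from -1 (fully open) to 1 (shut), so that 0 is half open, then the shift along the tool's x, y, z in m, then the turn, a rotation vector about the tool's x, y, z in rad. In form: [[claw, dx, dy, dz, ax, ay, az], ...]. A call has exactly 10 rows; each row shifts and turns the commanded pose from where the row before left it, along the tool's axes as they then stand; what a row does not reach is not made up. A row lasts 1/8 s, in which the tool goes at most 62.5 mm and 10.7 degrees, less where a joint would pass 70% of its speed; a pose out of reach is approached as far as the arm can. A call with a gripper value outside its range is refused whole. The fingers move at their own pace and stop on an object; "squeeze" is the grip in N (left out, the last holds). Time passes only in rows, so rows that do not move let the fingers close, or fill a call up. It gives the time, the measured TCP pose, the force, the opening and the grip force at its end, in the units of the state.
- ctrl.sense(): the state, without advancing time (a new reading comes with each control period).
- ctrl.capture(name): name is "side" or "top"; returns a dict with "img" (400x640x3 uint8, red, green, blue), "camera_matrix" (3x3 intrinsics, pixels), "k1" (the pictures are not rectified: a ray, as slopes to the right and down, at radius r is drawn at 1 + k1 r^2 times it, then the intrinsics apply), "R" (3x3) and "t" (3): a world point X has camera coordinates R X + t. Camera axes: x right, y down, z forward; pixel columns grow to the right and rows downward; lengths in mm; the calibration is good to about 2 mm. A picture is of the moment at which its call begins. There is no depth.
- ctrl.finish_job(): hands the job in; it is judged then, once.
Trained networks look in a picture, given as the dict that the camera call returned (one of the last four; its "shot" number tells which), for a name from the list of things; names that differ only in an ending like _2 or _b are one class to them, and where a whole thing is asked for, a point or a joint stands for the part that bears it (a point fixed in the world has none). Each returns a list of dicts, best first, with "score" (0 to 1); they miss things now and then, are a little off and sometimes report something else, mostly with a low value. They report only what shows in the picture. A call takes as long as a camera call. They do not tell look-alikes from the thing itself.
- ctrl.boxes_of(query, picture): "extent" ([left, top, width, height] in pixels, round what is visible of it).
- ctrl.landmark_of(query, picture): "point" ([column, row] in pixels: a listed point, or the origin of a listed thing).
The state is a dict: "time_s": time; "joints": joint angles; "dq": joint speeds; "tau": joint torques, N m; "eef_pos": TCP position; "ee_rot": TCP orientation; "force": force on the tool from outside, world axes, zero at the start; "wrist_torque": the same for the moment, N m; "grip_width": opening from 0.0 (shut) to 1.0 (fully open); "grip_force": force on a finger pad.
Only numpy, scipy, OpenCV 4.12 (cv2) and the standard library are available. Lean on these libraries where they do the work, as an engineer would, in place of code of your own. Each camera call takes 0.05 s, during which the arm holds its last target. There are 200 camera calls.

TASK

One of the two breakers on the bench has tripped (it shows a red bar, the other a green one). Take the lamp standing right beside the tripped one by its yellow grip, squeeze in the red latch button in the side of the grip before pulling, draw the lamp straight up past its first stop to the second stop at the top of its travel with the button kept in, and finish while still holding it up there with the button squeezed. Leave the other lamp down and do not disturb the screwdriver, the meter or the blue roll.

Things in the scene. Friction and masses are not known exactly. Their poses are not given: they have to be found in the camera images.
- left_lamp: Fixed stand of the lamp at the robot's left, y > 0: dark foot 90 mm across, black outer tube 40 mm across, yellow collar 46 mm across with its top 122 mm up. Origin: centre of the foot's underside, on the tube's axis; z up, x along the lamp arm, towards the breaker 115 mm away. Arm and lamp (down: 125 to 142 mm high, reaching 72 mm along x, 50 mm wide) rise with the inner tube, below the grip.
- left_grip (a point): Centre of the yellow grip block on top of the left lamp, where to take it; 168 mm up when the lamp is down, rises with it. Block 30 mm along x, 36 mm along y; top 25 mm above this point, foot 27 mm below. Red button in its +y face, -y face plain: 42 mm over both along y with the button out, 37 mm with it in. Axes as the stand's (x along the lamp arm, y towards the button, z up).
- left_button_face (a point): Centre of the outer face of the left lamp's red latch button, 24 mm wide, 28 mm high, standing 6 mm proud of the grip's +y face, level with the grip point; rises with the lamp. Goes in along -y of the grip: squeezing the grip along y between two fingers presses it.
- left_button (a joint): How far the left lamp's button is pressed: 0 out, 0.005 m fully in. Sprung: starts to move at about 4 N, fully in at about 7 N. When out, the latch locks the lamp at each stop; in by 3.5 mm or more, the lamp slides freely, and sinks by its weight if not held.
- left_mast (a joint): How far the left lamp is pulled up: 0 down (its start), 0.05 m first stop, 0.10 m second stop, the solid upper end of its travel. The first stop catches only if the button is let out there. The sliding part weighs 0.3 to 0.45 kg and has about 1 N of friction.
- right_lamp: Fixed stand of the lamp at the robot's right, y < 0: dark foot 90 mm across, black outer tube 40 mm across, yellow collar 46 mm across with its top 122 mm up. Origin: centre of the foot's underside, on the tube's axis; z up, x along the lamp arm, towards the breaker 115 mm away. Arm and lamp (down: 125 to 142 mm high, reaching 72 mm along x, 50 mm wide) rise with the inner tube, below the grip.
- right_grip (a point): Centre of the yellow grip block on top of the right lamp, where to take it; 168 mm up when the lamp is down, rises with it. Block 30 mm along x, 36 mm along y; top 25 mm above this point, foot 27 mm below. Red button in its +y face, -y face plain: 42 mm over both along y with the button out, 37 mm with it in. Axes as the stand's (x along the lamp arm, y towards the button, z up).
- right_button_face (a point): Centre of the outer face of the right lamp's red latch button, 24 mm wide, 28 mm high, standing 6 mm proud of the grip's +y face, level with the grip point; rises with the lamp. Goes in along -y of the grip: squeezing the grip along y between two fingers presses it.
- right_button (a joint): How far the right lamp's button is pressed: 0 out, 0.005 m fully in. Sprung: starts to move at about 4 N, fully in at about 7 N. When out, the latch locks the lamp at each stop; in by 3.5 mm or more, the lamp slides freely, and sinks by its weight if not held.
- right_mast (a joint): How far the right lamp is pulled up: 0 down (its start), 0.05 m first stop, 0.10 m second stop, the solid upper end of its travel. The first stop catches only if the button is let out there. The sliding part weighs 0.3 to 0.45 kg and has about 1 N of friction.
- tripped_breaker: The tripped circuit breaker, white, 88 mm by 54 mm and 72 mm high, face up on a blue plinth 100 by 66 mm, with a RED bar in its top face and its black toggle thrown towards that red bar. Fixed in front of one of the two lamps (its arm points at it), 115 mm from its tube, beyond it from the robot. Origin: centre of the plinth's underside; x along the 100 mm side.
- healthy_breaker: The healthy circuit breaker, the same but with a GREEN bar and its toggle thrown away from the bar. Fixed in front of the other lamp. Origin as the tripped one.
- screwdriver: Loose yellow screwdriver lying on the bench, a bystander. Origin: on the underside, near its middle; x along the blade.
- tape_roll: Loose blue plastic roll core, 64 mm across, 18 mm high, lying between the lamps, a bystander. Origin: centre of its underside.
- meter: Loose orange multimeter lying on its back, 150 by 78 by 34 mm, a bystander. Origin: centre of its underside; x along the long side.
Not all that is in view belongs to the job. Leave any orange look-alike of the left_lamp alone. What is shaped like the tripped_breaker but pink or turquoise is not meant.

How it is judged (in metres and radians):
On the way, in this order (a step that is already met when the one before it is completed fails the run):
1. the button of the lamp beside the tripped breaker is squeezed in while the lamp is still down (((horizontal distance between tripped_breaker and left_lamp below 0.16 m and value of joint left_button above 0.0035 m and value of joint left_mast below 0.006 m) or (horizontal distance between tripped_breaker and right_lamp below 0.16 m and value of joint right_button above 0.0035 m and value of joint right_mast below 0.006 m))), for 0.1 s.
2. that lamp is drawn past its first stop with the button in (((horizontal distance between tripped_breaker and left_lamp below 0.16 m and value of joint left_button above 0.0035 m and value of joint left_mast above 0.055 m) or (horizontal distance between tripped_breaker and right_lamp below 0.16 m and value of joint right_button above 0.0035 m and value of joint right_mast above 0.055 m))), for 0.05 s.
At the end, for the whole second after the job is handed in: Lamp beside the tripped breaker pulled up 100 mm (at most 8 short), held by the fingers (over 3 N) with its button in by 3.5 of 5 mm or more, so the hand, not the latch, carries it; the other lamp under 10 mm up; screwdriver, roll and meter within 30 mm of their starts (((horizontal distance between tripped_breaker and left_lamp below 0.16 m and value of joint left_mast above 0.092 m and value of joint left_button above 0.0035 m and contact force between the fingers and left_lamp above 3 N and value of joint right_mast below 0.01 m) or (horizontal distance between tripped_breaker and right_lamp below 0.16 m and value of joint right_mast above 0.092 m and value of joint right_button above 0.0035 m and contact force between the fingers and right_lamp above 3 N and value of joint left_mast below 0.01 m)) and distance of each of screwdriver, tape_roll, meter from where it was at the start of the episode below 0.03 m); the arm keeps its last pose, push and grip.
It fails at once if the lamp beside the healthy breaker is raised more than 20 mm ((horizontal distance between tripped_breaker and left_lamp below 0.16 m and value of joint right_mast above 0.02 m) or (horizontal distance between tripped_breaker and right_lamp below 0.16 m and value of joint left_mast above 0.02 m)).
It fails at once if the screwdriver, roll or meter is moved more than 30 mm (distance of any of screwdriver, tape_roll, meter from where it was at the start of the episode above 0.03 m).
It also fails if it takes over 40 s, if anything falls off the work surface, if the arm or the gripper's body presses on something with over 40 N, if the wrist force passes 120 N, or if a joint passes its speed limit or range.

## Working session

There is one attempt and no reset: what is moved stays moved. The work goes in short steps, Python scripts to look and compute and a tool call to move; the robot and the scene stay as the last step left them, time stands still between calls to the robot, and variables do not carry over. Pictures are saved under pics/ and viewed, at most 10 in all, crops included, and the job is handed in when it is done.

Besides the shell and the picture viewer there is one more tool, called after ">>>" as name(argument=value, ...) on one line, values as JSON. send_rows: Moves the arm, as the interface text tells. Its arguments: {"type":"object","properties":{"targets":{"type":"array"},"squeeze":{"type":"number"}},"required":["targets"]}

```bash
mkdir -p pics; cat > h.py <<'E'
import numpy as np, cv2
from rig import ctrl
def ray(p,px):
    K=np.array(p["camera_matrix"]);R=np.array(p["R"]);t=np.array(p["t"])
    d=cv2.undistortPoints(np.array([[px]],float),K,np.array([p["k1"],0,0,0.]))[0,0]
    return -R.T@t, R.T@np.array([d[0],d[1],1])
def atz(p,px,z):
    c,d=ray(p,px); return c+d*(z-c[2])/d[2]
def tri(a,pa,b,pb):
    c1,d1=ray(a,pa);c2,d2=ray(b,pb)
    s=np.linalg.lstsq(np.c_[d1,-d2],c2-c1,rcond=None)[0]
    x,y=c1+s[0]*d1,c2+s[1]*d2
    return (x+y)/2,np.linalg.norm(x-y)
E
python3 - <<'E'
from h import *
np.set_printoptions(precision=1,suppress=True)
P={n:ctrl.capture(n) for n in("side","top")}
for n in P: cv2.imwrite(f"pics/{n}0.png",P[n]["img"][:,:,::-1])
Z=dict(left_lamp=0,left_grip=168,left_button_face=168,right_lamp=0,right_grip=168,right_button_face=168,tripped_breaker=0,healthy_breaker=0,screwdriver=0,tape_roll=0,meter=0)
for q,z in Z.items():
    for n in P:
        for d in ctrl.landmark_of(q,P[n])[:3]: print(q,n,round(d["score"],2),np.array(d["point"]),atz(P[n],d["point"],z))
print(ctrl.sense())
E
```

```text
left_lamp side 0.85 [295.3 336.9] [498.4 344.3  -0. ]
left_lamp side 0.75 [355.3 301.9] [374.5 222.    0. ]
left_lamp side 0.64 [298.6 288. ] [523.2 210.5   0. ]
left_lamp top 0.87 [226.8 208.5] [505.4 336.5   0. ]
left_lamp top 0.74 [269.5 203.4] [525.9 196.8   0. ]
left_lamp top 0.59 [260.9 251.7] [367.7 216.6   0. ]
left_grip side 0.89 [294.7 299.2] [491.3 351.6 168. ]
left_grip side 0.79 [294.4 244.7] [527.7 209.3 168. ]
left_grip side 0.65 [363.1 258.7] [366.7 217.8 168. ]
left_grip top 0.92 [262.5 191. ] [529.5 194.9 168. ]
left_grip top 0.89 [250.6 245.2] [372.3 220.2 168. ]
left_grip top 0.58 [215.7 201.5] [495.2 329.1 168. ]
left_button_face side 0.67 [382.6 147. ] [ 365.2 -206.5  168. ]
left_button_face side 0.56 [358.2 270.8] [372.8 253.3 168. ]
left_button_face side 0.56 [289.7 306.5] [497.  370.5 168. ]
right_lamp side 0.88 [305.3 190.4] [ 590.2 -154.6    0. ]
right_lamp top 0.95 [380.8 182.2] [ 606.3 -167.     0. ]
right_grip side 0.88 [300.3 147.4] [ 601.6 -156.   168. ]
right_grip top 0.57 [385.4 173.7] [ 589.8 -159.4  168. ]
right_button_face side 0.43 [302.1 148.5] 
[... 861 characters left out ...]
0. ]
tape_roll top 0.7 [325.8 226.6] [454.2  10.8   0. ]
tape_roll top 0.64 [271.8 166.5] [651.2 195.7   0. ]
meter side 0.72 [379.4 147.7] [ 382.2 -427.4    0. ]
meter top 0.84 [462.6 253.7] [ 376.2 -432.4    0. ]
meter top 0.27 [261.8 188.9] [573.9 224.8   0. ]
meter top 0.22 [326.2 226.9] [453.3   9.5  -0. ]
{'time_s': 1.2, 'joints': array([-1.5,  0.3,  1.5,  0. ,  1.3, -0.2]), 'dq': array([ 0.,  0.,  0., -0., -0., -0.]), 'tau': array([  0. , -41.2, -26. ,  -0. ,   0. ,   0. ]), 'eef_pos': array([ 135.9, -507.1,  231.3]), 'ee_rot': array([-0. ,  1. ,  0.1,  0. ]), 'force': array([ 0.3, -0.1, -0.6]), 'wrist_torque': array([-0.,  0., -0.]), 'grip_force': 0.0, 'grip_width': 1.00258370062026}
```

View pics/side0.png

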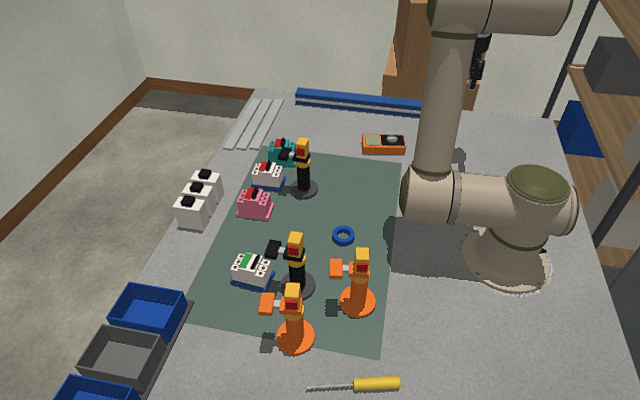

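View pics/top0.png

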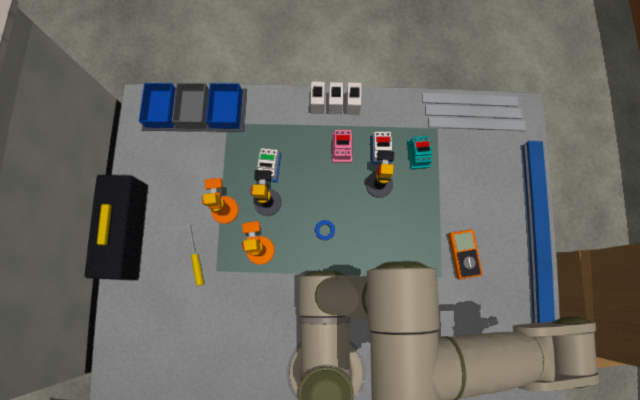

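The tripped breaker (red bar, white) is at side (267,178) and top (382,147). It stands at the right lamp, side (302,165) and top (382,178). The green one is at the left lamp. I'll zoom in on the right lamp next.

```bash
python3 - <<'E'
from h import *
np.set_printoptions(precision=1,suppress=True)
a,b=ctrl.capture("side"),ctrl.capture("top")
c1=cv2.resize(a["img"][130:205,240:330],None,fx=6,fy=6,interpolation=2)[:450]
c2=cv2.resize(b["img"][125:200,355:400],None,fx=6,fy=6,interpolation=2)
cv2.imwrite("pics/crop1.png",np.hstack([c1,c2])[:,:,::-1])
for q in("right_grip","right_lamp","right_button_face","tripped_breaker"):
    A=[d["point"] for d in ctrl.landmark_of(q,a)[:3]];B=[d["point"] for d in ctrl.landmark_of(q,b)[:3]]
    for p in A:
        for r in B:
            x,e=tri(a,p,b,r)
            if e<25: print(q,np.array(p),np.array(r),x,round(e,1))
def proj(p,X):
    return cv2.projectPoints(np.array([X],float),cv2.Rodrigues(np.array(p["R"]))[0],np.array(p["t"]),np.array(p["camera_matrix"]),np.array([p["k1"],0,0,0.]))[0].ravel()
for X in([597,-160,193],[597,-160,0],[597,-160,168]): print(X,proj(a,X),proj(b,X))
print(-np.array(a["R"]).T@a["t"],-np.array(b["R"]).T@b["t"])
E
```

```text
right_lamp [301.5 189.3] [380.9 184.9] [ 603.2 -168.7  -11.4] 6.4
right_button_face [300.5 150.7] [374.6 169.9] [ 595.4 -126.7  179.4] 3.6
right_button_face [302.7 143.1] [374.6 169.9] [ 587.  -123.4  209.9] 3.1
tripped_breaker [282.3 161.5] [416.6 155.6] [ 703.3 -289.1   -6.1] 0.3
tripped_breaker [282.3 161.5] [383.3 151.9] [ 669.6 -162.3  102.3] 15.3
tripped_breaker [255.8 211.1] [383.3 151.9] [ 779.4 -198.8 -179.5] 17.3
tripped_breaker [255.8 211.1] [341.  149.3] [716.5 -33.5   0.1] 0.2
tripped_breaker [267.7 185.1] [416.6 155.6] [ 766.2 -321.8 -160.5] 24.8
tripped_breaker [267.7 185.1] [383.3 151.9] [ 721.6 -178.6  -23.1] 5.1
tripped_breaker [267.7 185.1] [341.  149.3] [672.4 -30.6 118.5] 9.0
[597, -160, 193] [301.9 139.9] [386.8 169. ]
[597, -160, 0] [303.6 189. ] [378.7 184.9]
[597, -160, 168] [302.1 146.8] [385.6 171.3]
[336.2 844.5 944.8] [ 264.7    2.6 1357.6]
```

View pics/crop1.png

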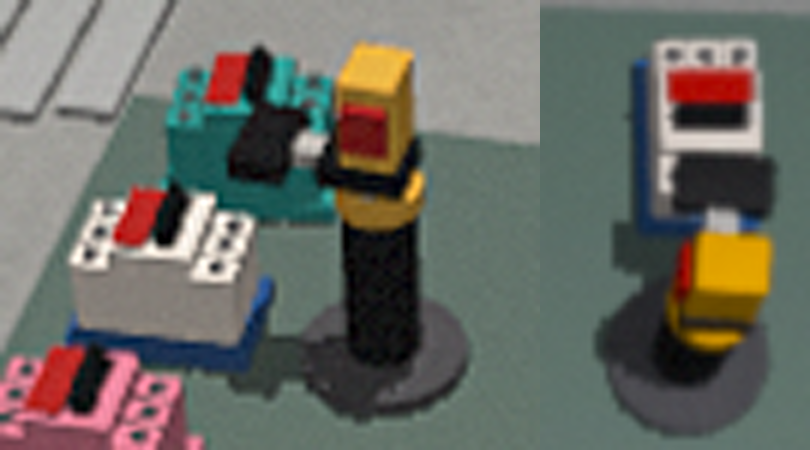

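Seen from above, the grip top is at about (387.5,168.7) and the foot at (379.7,184.6), with the red button at +y. The arm points almost along +x to the breaker. I'll now work out the yaw.

```bash
python3 - <<'E'
from h import *
np.set_printoptions(precision=1,suppress=True)
a,b=ctrl.capture("side"),ctrl.capture("top")
s=lambda u,v:(240+u/6-.4,130+v/6-.4); t=lambda u,v:(355+(u-540)/6-.4,125+v/6-.4)
print("foot",atz(b,t(688,355),5),atz(a,s(385,350),5))
print("gtop",atz(b,t(734,265),193),atz(a,s(375,65),193))
print("lamp c",atz(b,t(722,186),142), "post", atz(b,t(722,220),135))
print("brk side",[atz(a,s(*p),72) for p in((72,262),(105,195),(257,218),(197,283))])
print("brk top",[atz(b,t(*p),72) for p in((655,42),(755,40),(655,217))])
print("bar",atz(b,t(671,85),72),atz(b,t(754,85),72))
print("plinth top",[atz(b,t(*p),20) for p in((633,60),(635,225))])
from scipy.spatial.transform import Rotation as R
q=ctrl.sense()["ee_rot"]; print(q,R.from_quat(np.roll(q,-1)).as_matrix())
E
```

```text
foot [ 599.6 -161.3    5. ] [ 596.3 -159.7    5. ]
gtop [ 597.7 -160.5  193. ] [ 595.8 -157.3  193. ]
lamp c [ 653.1 -161.8  142. ] post [ 637.5 -162.7  135. ]
brk side [array([ 750.4, -121.1,   72. ]), array([ 750.5, -176.9,   72. ]), array([ 666.8, -174.7,   72. ]), array([ 683. , -118.2,   72. ])]
brk top [array([ 755.1, -135.8,   72. ]), array([ 757.8, -189.5,   72. ]), array([ 657.4, -135.8,   72. ])]
bar [ 731.  -144.4   72. ] [ 732.3 -188.8   72. ]
plinth top [array([ 764. , -129.2,   20. ]), array([ 668.4, -130.5,   20. ])]
[0.  1.  0.1 0. ] [[ 1.   0.3  0. ]
 [ 0.3 -1.  -0. ]
 [ 0.   0.  -1. ]]
```

```bash
python3 -c "
from h import *
s=ctrl.sense();print([round(float(v),4) for v in s['ee_rot']],2*np.arctan2(s['ee_rot'][2],s['ee_rot'][1]),s['eef_pos'],s['time_s'])"
```

```text
[0.0, 0.9914, 0.1305, 0.0] 0.2617874175297395 [ 135.86413847 -507.13438146  231.29744284] 1.8
```

>>> send_rows(targets=[[-1, 0, 0, -0.015, 0, 0, 0.14], [-1, 0, 0, -0.015, 0, 0, 0.14], [-1, 0.045, -0.035, 0, 0, 0, 0], [-1, 0.045, -0.035, 0, 0, 0, 0], [-1, 0.045, -0.035, 0, 0, 0, 0], [-1, 0.045, -0.035, 0, 0, 0, 0], [-1, 0.045, -0.035, 0, 0, 0, 0], [-1, 0.045, -0.035, 0, 0, 0, 0], [-1, 0.045, -0.035, 0, 0, 0, 0], [-1, 0, 0, 0, 0, 0, 0]], squeeze=30)

```text
time_s: 3.05
eef_pos: [457.3, -265.5, 261.1]
ee_rot: [-0.0, 1.0, -0.007, 0.0]
force: [-0.2, -0.5, -0.6]
grip_width: 0.999
grip_force: 0.0
```

>>> send_rows(targets=[[-1, 0.035, -0.027, 0, 0, 0, 0.005], [-1, 0.035, -0.027, 0, 0, 0, 0], [-1, 0.035, -0.027, 0, 0, 0, 0], [-1, 0.0345, -0.0265, 0, 0, 0, 0], [-1, 0, 0, 0.01, 0, 0, 0], [-1, 0, 0, 0.01, 0, 0, 0], [-1, 0, 0, 0.01, 0, 0, 0], [-1, 0, 0, 0, 0, 0, 0], [-1, 0, 0, 0, 0, 0, 0], [-1, 0, 0, 0, 0, 0, 0]])

```text
time_s: 4.3
eef_pos: [597.1, -163.7, 231.8]
ee_rot: [0.0, 1.0, -0.012, 0.0]
force: [0.0, 0.3, 0.3]
grip_width: 0.995
grip_force: 0.0
```

```bash
python3 - <<'E'
from h import *
a,b=ctrl.capture("side"),ctrl.capture("top")
c1=cv2.resize(a["img"][70:190,255:355],None,fx=4,fy=4,interpolation=2)
c2=cv2.resize(b["img"][110:230,340:440],None,fx=4,fy=4,interpolation=2)
cv2.imwrite("pics/crop2.png",np.hstack([c1,c2])[:,:,::-1])
print(ctrl.sense()["eef_pos"])
E
```

```text
[ 597.13968112 -163.54781629  231.62518313]
```

View pics/crop2.png

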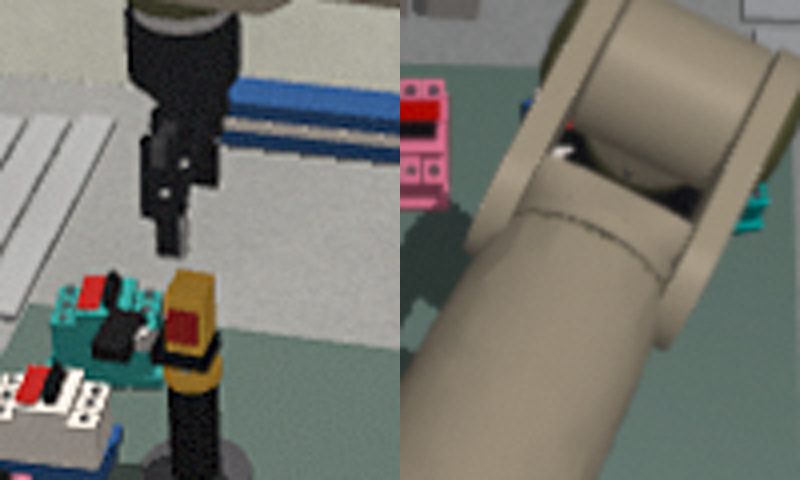

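The open fingers are above the lamp; the near fingertip is at side (297.6,133). I'll check that against the calibration.

```bash
python3 - <<'E'
from h import *
a=ctrl.capture("side")
for X in([597,-118,244],[597,-118,235],[607,-118,244],[598,-160,193]):
    print(X,cv2.projectPoints(np.array([X],float),cv2.Rodrigues(np.array(a["R"]))[0],np.array(a["t"]),np.array(a["camera_matrix"]),np.array([a["k1"],0,0,0.]))[0].ravel())
E
```

```text
[597, -118, 244] [297.84225065 133.58039353]
[597, -118, 235] [297.95582371 136.26628674]
[607, -118, 244] [294.31745629 133.15432582]
[598, -160, 193] [301.56361261 139.81035979]
```

>>> send_rows(targets=[[-1, 0, -0.003, 0, 0, 0, 0], [-1, 0, 0, 0.01, 0, 0, 0], [-1, 0, 0, 0.01, 0, 0, 0], [-1, 0, 0, 0.01, 0, 0, 0], [-1, 0, 0, 0.01, 0, 0, 0], [-1, 0, 0, 0.01, 0, 0, 0], [-1, 0, 0, 0.01, 0, 0, 0], [-1, 0, 0, 0.01, 0, 0, 0], [-1, 0, 0, 0.01, 0, 0, 0], [-1, 0, 0, 0, 0, 0, 0]])

```text
time_s: 5.7
eef_pos: [596.9, -160.4, 150.4]
ee_rot: [-0.0, 1.0, -0.012, -0.001]
force: [0.0, 0.4, 0.2]
grip_width: 1.0
grip_force: 0.0
```

>>> send_rows(targets=[[-0.3, 0, 0, 0, 0, 0, 0], [-0.2, 0, 0, 0, 0, 0, 0], [-0.1, 0, 0, 0, 0, 0, 0], [-0.05, 0, 0, 0, 0, 0, 0], [0, 0, 0, 0, 0, 0, 0], [0.05, 0, 0, 0, 0, 0, 0], [0.1, 0, 0, 0, 0, 0, 0], [0.15, 0, 0, 0, 0, 0, 0], [0.2, 0, 0, 0, 0, 0, 0], [0.2, 0, 0, 0, 0, 0, 0]], squeeze=30)

```text
time_s: 6.95
eef_pos: [597.4, -159.5, 151.9]
ee_rot: [-0.001, 1.0, -0.012, 0.0]
force: [-0.9, 8.5, 6.7]
grip_width: 0.425
grip_force: 29.3
```

>>> send_rows(targets=[[0.4, 0, -0.001, 0, 0, 0, 0], [0.4, 0, 0, 0, 0, 0, 0], [0.4, 0, 0, -0.006, 0, 0, 0], [0.4, 0, 0, -0.012, 0, 0, 0], [0.4, 0, 0, -0.012, 0, 0, 0], [0.4, 0, 0, -0.012, 0, 0, 0], [0.4, 0, 0, -0.012, 0, 0, 0], [0.4, 0, 0, -0.012, 0, 0, 0], [0.4, 0, 0, -0.006, 0, 0, 0], [0.4, 0, 0, 0, 0, 0, 0]], squeeze=40)

```text
time_s: 8.2
eef_pos: [597.4, -159.5, 223.4]
ee_rot: [-0.0, 1.0, -0.012, 0.0]
force: [6.1, 1.0, -2.7]
grip_width: 0.419
grip_force: 41.4
```

>>> send_rows(targets=[[0.4, 0, 0, -0.005, 0, 0, 0], [0.4, 0, 0, -0.005, 0, 0, 0], [0.4, 0, 0, -0.005, 0, 0, 0], [0.4, 0, 0, -0.005, 0, 0, 0], [0.4, 0, 0, -0.003, 0, 0, 0], [0.4, 0, 0, -0.002, 0, 0, 0], [0.4, 0, 0, -0.002, 0, 0, 0], [0.4, 0, 0, 0, 0, 0, 0], [0.4, 0, 0, 0, 0, 0, 0], [0.4, 0, 0, 0, 0, 0, 0]])

```text
time_s: 9.45
eef_pos: [597.3, -159.5, 249.9]
ee_rot: [-0.0, 1.0, -0.012, 0.0]
force: [5.2, 1.5, -2.5]
grip_width: 0.42
grip_force: 41.4
```

```bash
python3 - <<'E'
from h import *
a=ctrl.capture("side")
cv2.imwrite("pics/crop3.png",cv2.resize(a["img"][70:200,250:350],None,fx=4,fy=4,interpolation=2)[:,:,::-1])
for d in ctrl.landmark_of("right_button_face",a)[:2]+ctrl.landmark_of("right_grip",a)[:2]: print(d)
s=ctrl.sense();print(s["eef_pos"],s["force"],s["wrist_torque"])
for X in([598,-138,168],[598,-138,268]):
    print(X,cv2.projectPoints(np.array([X],float),cv2.Rodrigues(np.array(a["R"]))[0],np.array(a["t"]),np.array(a["camera_matrix"]),np.array([a["k1"],0,0,0.]))[0].ravel())
E
```

```text
{'point': [301.6, 120.1], 'score': 0.64}
[ 597.33148769 -159.51860636  249.85384733] [ 5.22683513  2.16507952 -2.94918301] [ 0.73003396 -0.73413637 -0.64875118]
[598, -138, 168] [300.05796689 151.22050905]
[598, -138, 268] [298.91426239 122.1795051 ]
```

View pics/crop3.png

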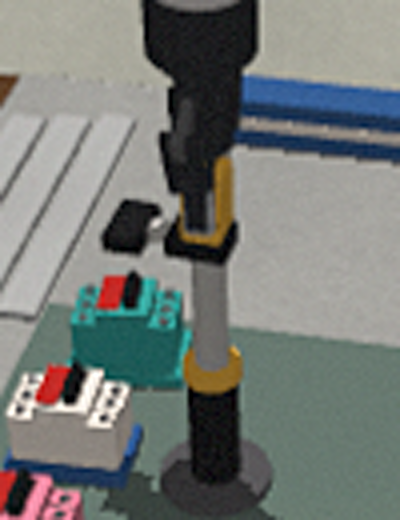

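The lamp is raised and held: grip at crop (205,200), inner tube exposed down to the collar. It's about 2 mm short, so I'll nudge it to the stop.

>>> send_rows(targets=[[0.4, 0, 0, -0.001, 0, 0, 0], [0.4, 0, 0, -0.001, 0, 0, 0], [0.4, 0, 0, -0.0005, 0, 0, 0], [0.4, 0, 0, 0, 0, 0, 0], [0.4, 0, 0, 0, 0, 0, 0], [0.4, 0, 0, 0, 0, 0, 0], [0.4, 0, 0, 0, 0, 0, 0], [0.4, 0, 0, 0, 0, 0, 0], [0.4, 0, 0, 0, 0, 0, 0], [0.4, 0, 0, 0, 0, 0, 0]])

```text
time_s: 10.85
eef_pos: [597.3, -159.5, 252.0]
ee_rot: [-0.0, 1.0, -0.012, -0.0]
force: [5.9, 0.9, -5.0]
grip_width: 0.418
grip_force: 41.3
```

```bash
python3 -c "
from rig import ctrl
print(ctrl.finish_job())"
```

```text
the job is handed in; nothing more can be done
None
```

I drew the right lamp, beside the tripped breaker, up about 100 mm to its second stop with the button squeezed in, and handed the job in while still holding it there. The hand-in gave no verdict. I never touched the left lamp, screwdriver, meter or roll, but did not check them in a final picture.

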